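# Take the citrus juicer apart and set it to drain

### The arm

A 6-joint arm with a two-finger parallel gripper is mounted at the origin on the work surface. World frame = base frame: x ahead of the robot, y to its left, z up, the work surface at z = 0. Lengths are in m, angles in rad, forces in N, time in s.
With the tool pointing down it reaches from about 0.275 to 0.875 m from the base axis. Payload 12.5 kg.
Tool frame: the origin (TCP) lies at the very end of the fingers, on their centre line; the grasp point (between the pads) lies 19 mm behind it; z points along the fingers, y is the line along which they close (so a half turn about z gives the same grasp; the last joint's range is limited). The gripper opens to 85 mm and grips with 20 to 120 N. Pads are 22 mm wide; open, the fingers measure 114 mm over their backs; the gripper's body (76 mm by 85 mm) begins 54 mm behind the grasp point. The pads swing forward as they close: fully open they stand 13 mm farther back than shut.
Start: joints at [-1.411, 0.351, 1.652, -0, 1.139, -0.085], TCP at [0.133, -0.534, 0.231] pointing down, gripper open.
Joint ranges: [-2.75, 2.75], [-0.79, 2.1], [0.01, 2.65], [-1.57, 4.71], [0.07, 3.14], [-2.87, 2.87]. Speed limits (rad/s): [2.22, 2.22, 2.79, 3.14, 3.14, 3.14].

### API

Orientations are given as a 3x3 rotation matrix whose columns are the frame's x, y, z axes.
In Python, from bench import manip gives the robot as it stands. Calls block until the motion is done:
- manip.move_ptp(position, orientation): joint-space move of the TCP to a pose.
- manip.move_l(position, attitude=None, max_speed=0.15): straight line of the TCP; attitude=None keeps the orientation; max_speed is the mean speed in m/s.
- manip.move_j(angles): joint-space move.
- manip.set_gripper(opening, effort=None): opening from 0.0 (shut) to 1.0 (fully open); effort is the grip in N (None keeps the last); returns when the fingers have stopped.
- manip.dwell(seconds).
- manip.inverse_kinematics(position, orientation): joint angles nearest the present ones, or None.
- manip.grab_frame(name): name is "scene" or "side" or "wrist"; returns (picture, depth): 420x560x3 uint8, red, green, blue; 420x560 float32, m along the optical axis (not along the pixel's ray), 0 where there is no reading.
- manip.get_calibration(name): a dict with "camera_matrix" (3x3 intrinsics, pixels), "R" (3x3) and "t" (3): a world point X has camera coordinates R X + t. Camera axes: x right, y down, z forward; pixel columns grow to the right and rows downward; lengths in m; the calibration is good to about 2 mm. A picture is of the moment at which its call begins: read the wrist's pose just before it. get_calibration takes no time and is no camera call; for the wrist camera it gives the pose at the moment of the call.
A pose or a line that the arm cannot do raises manip.Unreachable and nothing moves.
- manip.sign_off(): hands the job in; it is judged then, once.
Trained networks look in the newest picture that a camera, given by its name, has taken for a name from the list of things; names that differ only in an ending like _2 or _b are one class to them, and where a whole thing is asked for, a point or a joint stands for the part that bears it (a point fixed in the world has none). Each returns a list of dicts, best first, with "confidence" (0 to 1); they miss things now and then, are a little off and sometimes report something else, mostly with a low value. They report only what shows in the picture. A call takes as long as a camera call. They do not tell look-alikes from the thing itself.
- manip.look_for(camera, name): "at" ([x, y, z] in m, in world coordinates, good to about 4 mm: the middle of the surface that is visible of it).
Readings, each from a call of its own:
- manip.current_time(): time.
- manip.current_qpos(): joint angles.
- manip.current_joint_vel(): joint speeds.
- manip.current_joint_torque(): joint torques, N m.
- manip.current_ee_pos(): TCP position.
- manip.current_tcp_rot(): TCP orientation.
- manip.current_force(): force on the tool from outside, world axes, zero at the start.
- manip.current_ft_torque(): the same for the moment, N m.
- manip.current_grip_width(): opening from 0.0 (shut) to 1.0 (fully open).
- manip.current_grip_force(): force on a finger pad.
Only numpy, scipy, OpenCV 4.12 (cv2) and the standard library are available. Lean on these libraries where they do the work, as an engineer would, in place of code of your own. Each camera call takes 0.05 s, during which the arm holds its last target. There are 200 camera calls.

### The job

The hand juicer has been rinsed in one piece: take it apart so that it dries. First pull the red cone off the strainer and hang it on either slanted peg of the draining rack, slid right down the peg so that it hangs by its socket; then lift the strainer out of the jug and set it down flat on the rack's wire floor, post upwards. Put both parts in place without dropping them, and leave the jug and everything else standing where it is.

Things in the scene. Friction and masses are not known exactly. Their poses are not given: they have to be found in the camera images.
- cone: red ribbed plastic reamer cone, top part of the juicer, 63 mm tall, about 60 g. Origin: centre of its underside, z up to its apex. Foot rim 68 mm across, 4 mm high; then nearly straight sides to grip, 60 mm across narrowing to 56 mm at 42 mm up; then a dome. Stands loosely over the strainer's post, its underside 22 mm above the strainer's underside; lifts straight off
- cone_socket (a point): the cone is hollow from below: a round socket on its axis, 30 mm across at the mouth, 27 mm at the closed end, 42 mm deep. This point is the middle of the closed end, 42 mm above the cone's underside
- strainer: white plastic strainer in the jug's mouth, about 90 g. Origin: centre of its underside, z up. Slotted dish 102 mm across, 20 mm deep; flange 128 mm across at 20 to 24 mm up, resting on the jug's rim; in the middle a boss 36 mm across up to 22 mm, then a post 22 mm across from 22 to 60 mm up: grip it by this post, once the cone is off. Lifts straight out with 5 mm play
- jug: clear plastic juice jug, 120 mm across at the rim, 95 mm tall, with a loop handle on its own +y side reaching 104 mm from its axis. Origin: centre of its underside, z up. Stands loose on the mat, about 450 g; the strainer's underside is 75 mm above its origin
- mat: fixed black rubber drip mat, 230 x 210 x 4 mm, under the jug. Origin at worktop level, 60 mm to own -x from its middle
- rack: fixed white wire draining rack, 222 x 262 mm, in a grey drip tray. Origin at worktop level below the middle of its floor; own +x is its pegged side, roughly facing away from the robot; z up. Flat wire floor 35 mm above the worktop, free from x = -100 to +100 mm, y = -120 to +120 mm; the rails around it, at x = +-105 and y = +-125 mm, are 64 mm above the worktop
- peg0_tip (a point): outer tip of the rack's peg at own y = +50 mm. Both pegs are black, round-ended, 10 mm thick and 80 mm long, rise from the rail at rack (+105, +-50, 60) mm and lean 25 degrees from the vertical to the rack's +x, out over the worktop: root to tip is (0.423, 0, 0.906) in the rack's axes. Tip at rack (+139, +50, +132.5) mm
- peg1_tip (a point): outer tip of the other peg, at rack (+139, -50, +132.5) mm; the same lean and size
- mug: bystander: white mug, 80 mm across, 88 mm tall, handle at own +y. Origin: centre of its underside
- soap: bystander: green washing-up bottle, 60 mm across, 170 mm tall. Origin: centre of its underside
- fruit_bowl: bystander: black bowl with three oranges, 156 mm across, 80 mm tall. Origin: centre of its underside
There are look-alikes about, which are no part of the job. Of the things shaped like the cone, the red one is meant.

How it is judged:
By the outcome, as a careful person would: the job done as asked, in the order asked, and still so for the second after the job is handed in, with the robot touching nothing.
It also fails if it takes over 61 s, if anything falls off the work surface, if the arm or the gripper's body presses on something with over 40 N, if the wrist force passes 120 N, or if a joint passes its speed limit or range.

## Working session

There is one attempt and no reset: what is moved stays moved. The work goes in short steps, each a Python script; the robot and the scene stay as the last script left them, time stands still between calls to the robot, and variables do not carry over. Pictures are saved under pics/ and viewed, at most 10 in all, crops included, and the job is handed in when it is done.

```bash
ls; mkdir -p pics; cat > h.py <<'E'
import numpy as np, cv2
from bench import manip
def grab(n):
    c=manip.get_calibration(n); p,d=manip.grab_frame(n)
    return p,d,np.array(c["camera_matrix"]),np.array(c["R"]),np.array(c["t"])
def cloud(d,K,R,t):
    v,u=np.mgrid[:d.shape[0],:d.shape[1]]
    X=np.stack([(u-K[0,2])/K[0,0]*d,(v-K[1,2])/K[1,1]*d,d],-1)
    W=(X-t)@R; W[d<=0]=np.nan
    return W
def proj(X,K,R,t):
    c=R@np.array(X)+t; p=K@c; return (p[:2]/p[2]).round().astype(int)
E
python3 - <<'E'
from h import *
ims=[]
for n in ["scene","side"]:
    p,d,K,R,t=grab(n); np.savez(f"{n}0.npz",p=p,d=d,K=K,R=R,t=t)
    cv2.imwrite(f"pics/{n}0.png",p[...,::-1])
    print(n,"campos",(-R.T@t).round(2))
    for o in ["cone","strainer","jug","mat","rack","peg0_tip","peg1_tip","mug","soap","fruit_bowl","cone_socket"]:
        for r in manip.look_for(n,o)[:4]:
            a=np.array(r["at"]); print(o,round(r["confidence"],2),a.round(3),proj(a,K,R,t))
print(manip.current_time())
E
```

```text
pics
scene campos [ 1.13 -0.95  0.97]
cone 0.96 [0.756 0.17  0.041] [375 218]
cone 0.72 [0.564 0.184 0.133] [321 170]
cone 0.66 [ 0.584 -0.002  0.037] [294 232]
cone 0.61 [0.592 0.394 0.034] [356 168]
strainer 0.58 [0.569 0.193 0.101] [323 178]
strainer 0.5 [ 0.802 -0.042  0.09 ] [360 254]
jug 0.88 [0.579 0.149 0.052] [318 200]
mat 0.83 [0.592 0.158 0.   ] [322 213]
rack 0.85 [ 0.521 -0.217  0.025] [230 273]
peg0_tip 0.56 [0.561 0.184 0.133] [320 170]
peg0_tip 0.55 [ 0.52  -0.214  0.032] [230 270]
peg0_tip 0.48 [0.58  0.151 0.054] [319 199]
peg1_tip 0.56 [ 0.512 -0.213  0.029] [228 270]
peg1_tip 0.5 [0.57  0.192 0.103] [323 178]
mug 0.67 [ 0.446 -0.451  0.057] [142 313]
mug 0.33 [0.591 0.16  0.003] [322 212]
soap 0.55 [ 0.8   -0.042  0.092] [360 253]
fruit_bowl 0.83 [0.397 0.408 0.054] [308 144]
cone_socket 0.85 [0.756 0.176 0.042] [376 217]
cone_socket 0.82 [0.564 0.183 0.133] [320 170]
cone_socket 0.74 [0.591 0.159 0.003] [322 212]
cone_socket 0.6 [ 0.586 -0.006  0.035] [293 234]
side campos [0.25 1.06 1.14]
cone 0.92 [0.583 0.427 0.047] [218 345]
cone 0.81 [0.567 0.032 0.038] [270 239]
cone 0.78 [0.743 0.211 0.041] [192 269]
cone 0.59 [0.51  0.249 0.005] [267 306]
strainer 0.88 [0.542 0.217 0.105] [258 271]
jug 0.88 [0.527 0.257 0.063] [260 293]
jug 0.44 [0.549 0.22  0.137] [255 263]
mat 0.62 [0.51  0.248 0.002] [267 306]
peg0_tip 0.71 [ 0.511 -0.18   0.026] [304 200]
peg1_tip 0.72 [ 0.51  -0.184  0.034] [305 198]
mug 0.6 [ 0.433 -0.422  0.055] [342 155]
soap 0.68 [ 0.785 -0.006  0.09 ] [206 205]
soap 0.44 [ 0.513 -0.18   0.032] [304 199]
fruit_bowl 0.86 [0.38  0.434 0.054] [296 366]
fruit_bowl 0.17 [ 0.783 -0.009  0.091] [207 204]
cone_socket 0.94 [0.579 0.425 0.042] [219 346]
cone_socket 0.89 [0.738 0.209 0.044] [194 268]
cone_socket 0.89 [0.57  0.032 0.034] [269 239]
cone_socket 0.73 [0.55  0.221 0.142] [255 262]
1.2
```

View pics/scene0.png

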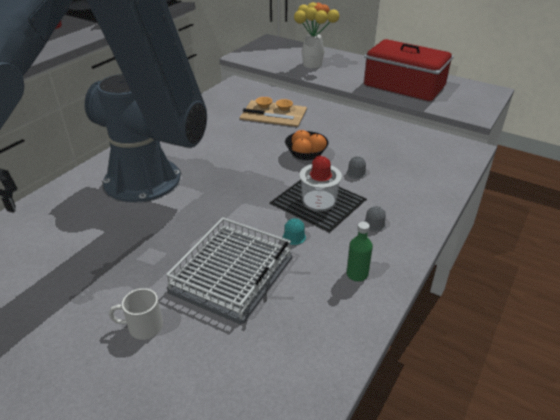

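View pics/side0.png

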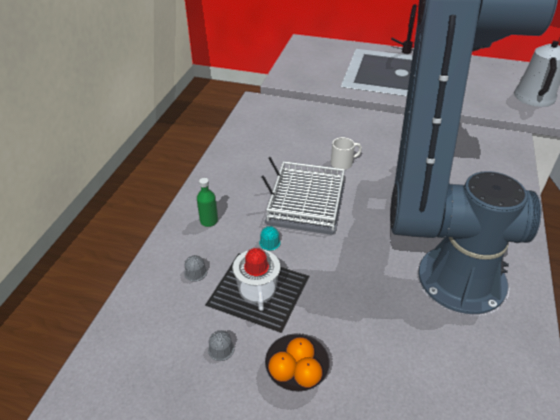

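The red cone is the one on the jug, at scene (320,170) and side (256,262). The look-alikes are teal (294,231) and grey (357,167) and (376,217), all standing on the worktop. The pegs are the black rods at scene (263,275) and (281,253), on the rack's far side. I'll measure next.

```bash
python3 - <<'E'
from h import *
crops=[]
Ws={}
for n in ["scene","side"]:
    z=np.load(n+"0.npz"); p,d,K,R,t=[z[k] for k in "pdKRt"]
    W=cloud(d,K,R,t); Ws[n]=(W,p)
    hsv=cv2.cvtColor(p,cv2.COLOR_RGB2HSV).astype(int)
    near=np.hypot(W[...,0]-.555,W[...,1]-.2)<.12
    red=((hsv[...,0]<8)|(hsv[...,0]>172))&(hsv[...,1]>130)&near&(W[...,2]>.08)
    q=W[red]; print(n,"red",len(q),"zmax",np.nanpercentile(q[:,2],99),q.mean(0))
    for lo,hi in [(.105,.12),(.12,.142)]:
        s=q[(q[:,2]>lo)&(q[:,2]<hi)][:,:2]
        if len(s)>10:
            A=np.c_[2*s,np.ones(len(s))]; x=np.linalg.lstsq(A,(s**2).sum(1),rcond=None)[0]
            print("  circ",lo,x[:2],np.sqrt(x[2]+x[:2]@x[:2]),len(s))
    fl=near&~red&(W[...,2]>.095)&(W[...,2]<.112)&(p.min(-1)>90)
    s=W[fl]; print("  flange",len(s),np.median(s[:,2]),s[:,:2].min(0),s[:,:2].max(0),(s[:,:2].min(0)+s[:,:2].max(0))/2)
    # rack top rails
    rk=(np.abs(W[...,0]-.515)<.19)&(np.abs(W[...,1]+.2)<.19)
    tr=rk&(W[...,2]>.055)&(W[...,2]<.072)&(p.min(-1)>110)
    r=cv2.minAreaRect((W[tr][:,:2]*1000).astype(np.float32)); print("  rail",tr.sum(),r)
    rk2=(np.abs(W[...,0]-.60)<.12)&(np.abs(W[...,1]+.2)<.15)&(W[...,2]>.075)&(W[...,2]<.16)
    lab=cv2.connectedComponentsWithStats(rk2.astype(np.uint8))
    for i in range(1,lab[0]):
        m=lab[1]==i
        if m.sum()>8:
            w=W[m]; zt=w[w[:,2]>w[:,2].max()-.008].mean(0); zb=w[w[:,2]<w[:,2].min()+.008].mean(0)
            print("  peg",m.sum(),lab[3][i].round(),"top",zt.round(4),w[:,2].max().round(3),"bot",zb.round(4))
cr=[]
for n,(x,y) in {"scene":(310,195),"side":(255,265)}.items():
    p=Ws[n][1]; cr.append(cv2.resize(p[y-50:y+50,x-65:x+65],(390,300),interpolation=2))
for n,(x,y) in {"scene":(240,260),"side":(300,190)}.items():
    p=Ws[n][1]; cr.append(cv2.resize(p[y-50:y+50,x-65:x+65],(390,300),interpolation=2))
cv2.imwrite("pics/crop.png",np.vstack([np.hstack(cr[:2]),np.hstack(cr[2:])])[...,::-1])
E
```

```text
scene red 390 zmax 0.16556447181126852 [0.563605   0.18620157 0.1358293 ]
  circ 0.105 [0.55715928 0.1987061 ] 0.026369611581091218 84
  circ 0.12 [0.55755422 0.1975521 ] 0.023559968693179237 119
  flange 372 0.10172236632343973 [0.4909761  0.13216861] [0.6193631  0.26537201] [0.5551696  0.19877031]
  rail 639 ((510.0664367675781, -198.57455444335938), (219.54095458984375, 260.7268371582031), 4.272773265838623)
  peg 72 [282. 249.] top [ 0.6441 -0.1418  0.1306] 0.134 bot [ 0.6217 -0.1456  0.0804]
  peg 75 [262. 274.] top [ 0.6513 -0.241   0.1306] 0.135 bot [ 0.6285 -0.2447  0.0789]
side red 524 zmax 0.16573057855719595 [0.54793651 0.2177353  0.13752721]
  circ 0.105 [0.55272624 0.20333285] 0.028995189985758934 118
  circ 0.12 [0.55269993 0.20381163] 0.026563886584278683 123
  flange 565 0.10361071619961942 [0.49011313 0.13224166] [0.61638891 0.28415856] [0.55325102 0.20820011]
  rail 501 ((507.99652099609375, -198.86880493164062), (217.26754760742188, 264.18505859375), 3.902878999710083)
  peg 51 [273. 165.] top [ 0.6455 -0.2377  0.1321] 0.136 bot [ 0.6238 -0.2387  0.0809]
  peg 58 [266. 183.] top [ 0.639  -0.1383  0.1309] 0.135 bot [ 0.6164 -0.1407  0.079 ]
```

View pics/crop.png

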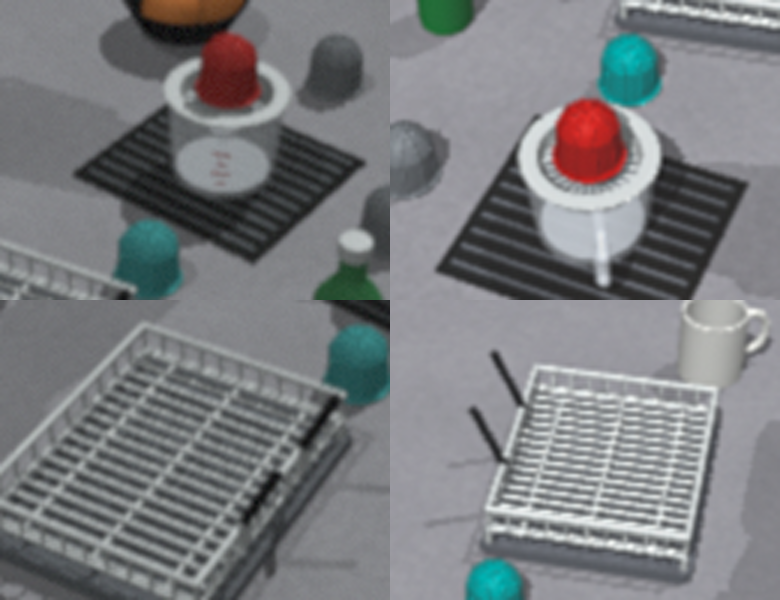

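The crop confirms it: only the juicer's cone is red, and it stands on the white strainer. The heights fit, with the apex at 0.165 and the flange at 0.103, and the peg tips match the rack fit (yaw of about 4°). On the way I'll take wrist looks at the rack and the cone, and check IK.

```bash
cat >> h.py <<'E'
YAW=np.radians(4.1); RO=np.array([.509,-.1987,0])
rx=np.array([np.cos(YAW),np.sin(YAW),0]); ry=np.array([-np.sin(YAW),np.cos(YAW),0]); ez=np.array([0,0,1.])
pd=.423*rx+.906*ez
def tool(tilt,s=1):   # tool y = s*rack y, tool z = -(axis leaning tilt deg towards rack +x)
    a=np.sin(np.radians(tilt))*rx+np.cos(np.radians(tilt))*ez
    y=s*ry; return np.c_[np.cross(y,-a),y,-a]
def rack(x,y,z): return RO+x*rx+y*ry+z*ez
E
python3 - <<'E'
from h import *
print(manip.current_tcp_rot().round(2) if hasattr(manip.current_tcp_rot(),'round') else manip.current_tcp_rot())
tip=np.array([.6495,-.239,.1325])
for s in (1,-1):
    for nm,p,T in [("cone",[.555,.201,.106],0),("hang",tip-.037*pd,20),("pre",tip+.03*pd,20),("place",rack(-.025,0,.062),0)]:
        q=manip.inverse_kinematics(list(p),tool(T,s)); print(s,nm,None if q is None else np.round(q,2))
def wr(nm,pos):
    manip.move_ptp(pos,tool(0,S)); p,d,K,R,t=grab("wrist"); np.savez(nm+".npz",p=p,d=d,K=K,R=R,t=t); return p
S=-1 if abs(manip.inverse_kinematics([.555,.201,.106],tool(0,-1))[5])<abs(manip.inverse_kinematics([.555,.201,.106],tool(0,1))[5]) else 1
print("S",S)
a=wr("w_rack",[.58,-.2,.36]); b=wr("w_cone",[.555,.201,.30])
cv2.imwrite("pics/w.png",cv2.resize(np.hstack([a,b]),(800,300))[...,::-1])
print(manip.current_time(),manip.current_qpos())
E
```

```text
[[ 0.97  0.24  0.  ]
 [ 0.24 -0.97 -0.  ]
 [ 0.    0.   -1.  ]]
1 cone [ 0.27  0.57  1.65 -0.    0.92 -1.37]
1 hang [-0.37  0.89  1.11 -0.15  1.46 -1.98]
1 pre [-0.36  0.88  0.97 -0.14  1.61 -1.98]
1 place [-0.48  0.55  1.85 -0.    0.75 -2.12]
-1 cone [ 0.27  0.57  1.65 -0.    0.92  1.77]
-1 hang [-0.37  0.89  1.11 -0.15  1.46  1.17]
-1 pre [-0.36  0.88  0.97 -0.14  1.61  1.16]
-1 place [-0.48  0.55  1.85 -0.    0.75  1.02]
S 1
4.8583 [ 2.66833731e-01  3.66547678e-01  1.45614547e+00 -1.77659211e-04
  1.31851947e+00 -1.37413518e+00]
```

View pics/w.png

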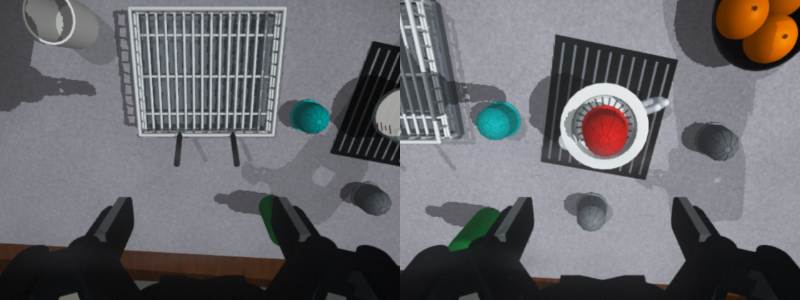

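The wrist views show the rack with both pegs (left half, 178,150 and 236,150) and the red cone inside the white flange (right half, 605,132), with the jug handle at (655,104). I'll refine the positions from their depth.

```bash
python3 - <<'E'
from h import *
def fit(s):
    A=np.c_[2*s,np.ones(len(s))]; x=np.linalg.lstsq(A,(s**2).sum(1),rcond=None)[0]
    return x[:2].round(4),round(float(np.sqrt(x[2]+x[:2]@x[:2])),4),len(s)
z=np.load("w_cone.npz"); p,d,K,R,t=[z[k] for k in "pdKRt"]; W=cloud(d,K,R,t)
near=np.hypot(W[...,0]-.555,W[...,1]-.2)<.1
hsv=cv2.cvtColor(p,cv2.COLOR_RGB2HSV).astype(int)
red=((hsv[...,0]<8)|(hsv[...,0]>172))&(hsv[...,1]>130)&near
q=W[red]; print("apex z",np.nanpercentile(q[:,2],99.5))
for lo,hi in [(.11,.125),(.125,.145),(.15,.158)]:
    s=q[(q[:,2]>lo)&(q[:,2]<hi)]; print(lo,fit(s[:,:2]))
top=q[q[:,2]>np.nanmax(q[:,2])-.003]; print("apex",top.mean(0))
fl=near&~red&(W[...,2]>.098)&(W[...,2]<.108); s=W[fl]; print("flz",np.median(s[:,2]))
c=np.array([.555,.2])
for _ in range(5):
    r=np.hypot(*(s[:,:2]-c).T); ang=np.arctan2(*(s[:,:2]-c).T)
    o=[]
    for b in np.linspace(-np.pi,np.pi,49)[:-1]:
        m=(ang>=b)&(ang<b+.131)&(r<.068)
        if m.sum()>3: o.append(s[m][np.argmax(r[m]),:2])
    c,rr,n=fit(np.array(o))
print("flange outer",c,rr,n)
z=np.load("w_rack.npz"); p,d,K,R,t=[z[k] for k in "pdKRt"]; W=cloud(d,K,R,t)
rk=(np.abs(W[...,0]-.515)<.19)&(np.abs(W[...,1]+.2)<.17)
tr=rk&(W[...,2]>.055)&(W[...,2]<.072)&(p.min(-1)>110)
print("rail",tr.sum(),cv2.minAreaRect((W[tr][:,:2]*1000).astype(np.float32)))
m=rk|(np.abs(W[...,0]-.62)<.08); m&=(np.abs(W[...,1]+.2)<.1)&(W[...,2]>.075)&(W[...,2]<.16)
lab=cv2.connectedComponentsWithStats(m.astype(np.uint8))
for i in range(1,lab[0]):
    w=W[lab[1]==i]
    if len(w)>8: print("peg",len(w),"top",w[w[:,2]>w[:,2].max()-.008].mean(0).round(4),w[:,2].max(),"xmax",w[:,0].max(),"bot",w[w[:,2]<.085].mean(0).round(4))
E
```

```text
apex z 0.16389024054788798
0.11 (array([0.556 , 0.2032]), 0.0292, 183)
0.125 (array([0.555 , 0.2031]), 0.0271, 437)
0.15 (array([0.5558, 0.2031]), 0.0199, 1144)
apex [0.55553692 0.20322402 0.16263637]
flz 0.101976876408471
flange outer [0.556  0.2019] 0.0638 48
rail 4063 ((511.32373046875, -198.2651824951172), (216.37094116210938, 257.3273620605469), 4.012547969818115)
peg 310 top [ 0.6494 -0.2384  0.1295] 0.13280383416696837 xmax 0.6551729308851812 bot [ 0.6252 -0.24    0.08  ]
peg 312 top [ 0.6424 -0.1396  0.1297] 0.13281052686731978 xmax 0.6479273025293437 bot [ 0.6181 -0.1414  0.08  ]
```

The measurements agree within 2 mm, so I'll pick up the cone.

```bash
python3 - <<'E'
from h import *
c=np.array([.5555,.203])
manip.move_l([*c,.18],max_speed=.2); 
manip.move_l([*c,.106],max_speed=.1)
print("F",np.round(manip.current_force(),1))
manip.set_gripper(0.3,effort=30)
print("w",manip.current_grip_width(),manip.current_grip_force(),np.round(manip.current_force(),1))
manip.move_l([*c,.126],max_speed=.06)
manip.move_l([*c,.26],max_speed=.2)
print("w",manip.current_grip_width(),manip.current_grip_force(),np.round(manip.current_force(),1))
p,d,K,R,t=grab("side"); print(manip.current_time())
a=p[150:360,150:430]
cv2.imwrite("pics/pick.png",cv2.resize(a,(780,585),interpolation=2)[...,::-1])
E
```

```text
F [ 0.3  0.4 -0.2]
w 0.6831510456826122 30.96610557767235 [-0.8 -1.8  5.2]
w 0.6852276985219846 32.20375655706448 [-0.2 -0.1 -1.2]
8.2167
```

View pics/pick.png

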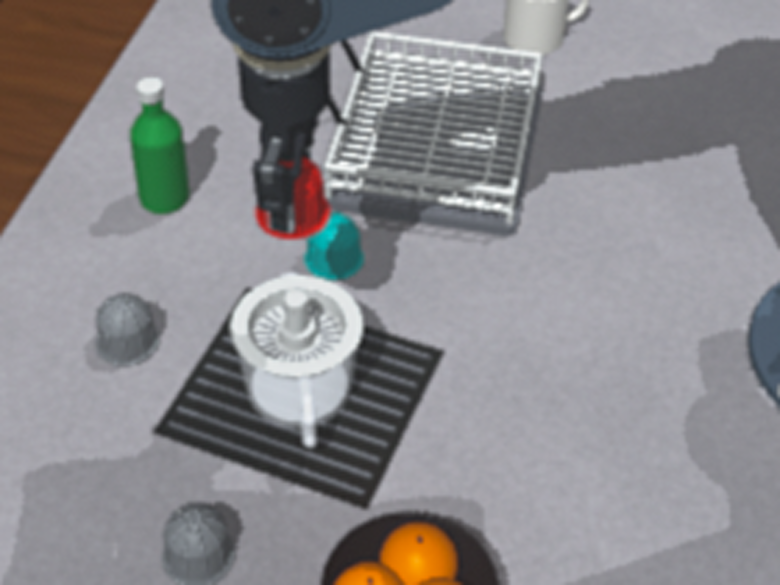

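The cone is in the gripper and the strainer and jug are undisturbed. Next I'll slide it onto peg 1, watching the force.

```bash
cat >> h.py <<'E'
TIP=np.array([.650,-.2385,.1325]); T=tool(20,1); ax=-T[:,2]
def hang(s): return list(TIP-.037*ax+s*pd)
E
python3 - <<'E'
from h import *
manip.move_ptp(hang(.12),T)
manip.move_l(hang(.050),max_speed=.15)
f0=np.array(manip.current_force())
q,d,K,R,t=grab("side"); pic=[q[110:270,200:410]]
q,d,K,R,t=grab("scene"); pic.append(q[190:350,180:390])
cv2.imwrite("pics/pre.png",cv2.resize(np.hstack(pic),(790,300),interpolation=2)[...,::-1])
for s in [.040,.03,.02,.012,.008,.006]:
    manip.move_l(hang(s),max_speed=.05)
    f=np.array(manip.current_force())-f0; print(s,f.round(1))
    if np.linalg.norm(f)>2.5: break
print(manip.current_time())
E
```

```text
0.04 [ 0.7 -2.  -1. ]
0.03 [ 0.1 -0.9 -1.8]
0.02 [-0.2 -1.2 -1.3]
0.012 [ 0.6 -0.2 -1.1]
0.008 [ 0.5 -0.6 -0.1]
0.006 [-0.5 -1.1 -0.9]
12.4833
```

View pics/pre.png

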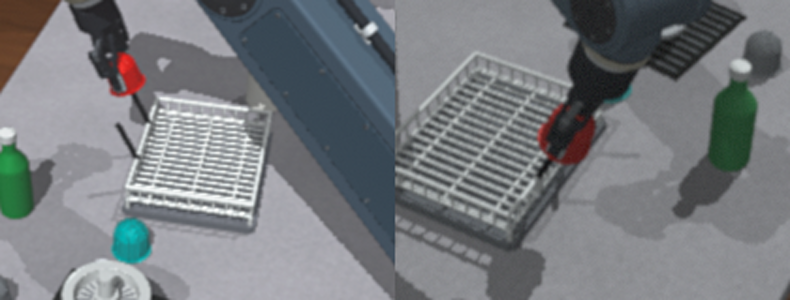

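The cone was above peg 1 before insertion (side crop 125,75) and has gone on without contact so far. Now I'll seat it by force.

```bash
python3 - <<'E'
from h import *
def F(): return np.mean([manip.current_force() for _ in range(3)],0)
manip.dwell(.1); f0=F()
for k in range(11):
    s=.005-.001*k
    manip.move_l(hang(s),max_speed=.03)
    f=F()-f0; print(round(s,3),f.round(1))
    if f@pd>3.5: break
print(manip.current_time(),manip.current_grip_width())
q,d,K,R,t=grab("side"); pic=[q[110:230,200:330]]
q,d,K,R,t=grab("scene"); pic.append(q[210:330,220:350])
cv2.imwrite("pics/seat.png",cv2.resize(np.hstack(pic),(780,360),interpolation=2)[...,::-1])
E
```

```text
0.005 [ 1.3 -0.7 -0.3]
0.004 [ 1.4 -0.3 -1. ]
0.003 [ 1.2  0.5 -0. ]
0.002 [ 0.8 -0.2  0.7]
0.001 [ 3.6 -0.1  5.3]
13.8333 0.6825704687228593
```

View pics/seat.png

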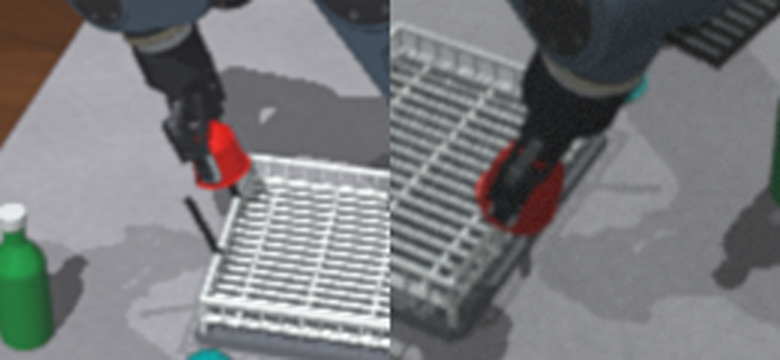

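Contact came within 1 mm of the predicted seat, so the cone is fully down the peg. I'll release it, back off along the cone's axis, and go to the strainer.

```bash
python3 - <<'E'
from h import *
manip.set_gripper(.74); manip.set_gripper(.95)
p=np.array(manip.current_ee_pos())
manip.move_l(list(p+.11*ax),max_speed=.12)
manip.move_ptp([.556,.202,.26],tool(0,1))
manip.set_gripper(.6)
w,d,K,R,t=grab("wrist"); W=cloud(d,K,R,t)
m=(np.hypot(W[...,0]-.556,W[...,1]-.202)<.03)&(W[...,2]>.13)&(W[...,2]<.15)
print("post",m.sum(),W[m].mean(0),W[m].min(0),W[m].max(0))
pic=[]
q,d,K,R,t=grab("side"); pic=[q[110:230,200:330]]
q,d,K,R,t=grab("scene"); pic.append(q[210:330,220:350])
cv2.imwrite("pics/hung.png",cv2.resize(np.hstack(pic),(780,360),interpolation=2)[...,::-1])
print(manip.current_time())
E
```

```text
post 569 [0.55478222 0.20215418 0.13752775] [0.54468516 0.19119464 0.13002659] [0.56623828 0.21329701 0.13980264]
17.7917
```

View pics/hung.png

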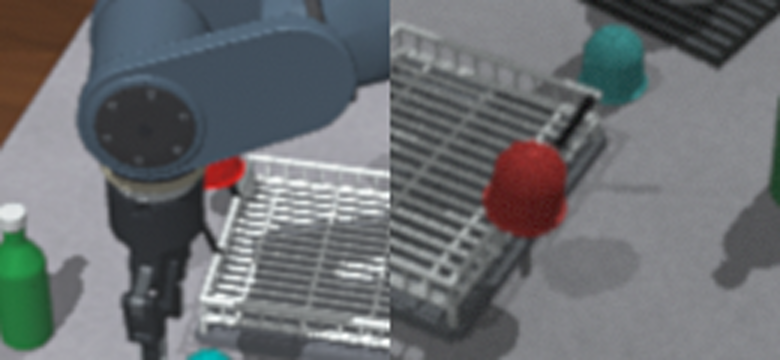

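The cone hangs on peg 1 (scene crop 527,190), and the post is at (0.5555, 0.202) with its top at 0.139, as expected. I'll lift the strainer out and lower it towards the rack.

```bash
python3 - <<'E'
from h import *
def F(): return np.mean([manip.current_force() for _ in range(3)],0)
c=[.5555,.2022]
manip.move_l([*c,.15],max_speed=.2); manip.move_l([*c,.106],max_speed=.08)
manip.set_gripper(0.05,effort=45)
print("w",manip.current_grip_width(),manip.current_grip_force(),F().round(1))
manip.move_l([*c,.136],max_speed=.06); print(F().round(1))
manip.move_l([*c,.25],max_speed=.2)
print("w",manip.current_grip_width(),manip.current_grip_force(),F().round(1))
g=rack(-.025,.01,0)[:2]
manip.move_ptp([*g,.25],tool(0,1)); manip.move_l([*g,.11],max_speed=.12)
pic=[]
q,d,K,R,t=grab("side"); pic=[q[110:350,170:380]]
q,d,K,R,t=grab("scene"); pic.append(q[130:370,160:370])
cv2.imwrite("pics/st.png",cv2.resize(np.hstack(pic),(798,456),interpolation=2)[...,::-1])
print(manip.current_time())
E
```

```text
w 0.24447725327084696 43.814356327056885 [-0.7 -1.1  4.8]
[ 0.2  0.7 -1.4]
w 0.24444713408498778 43.99452209472656 [-0.9 -0.1 -1.4]
23.8333
```

View pics/st.png

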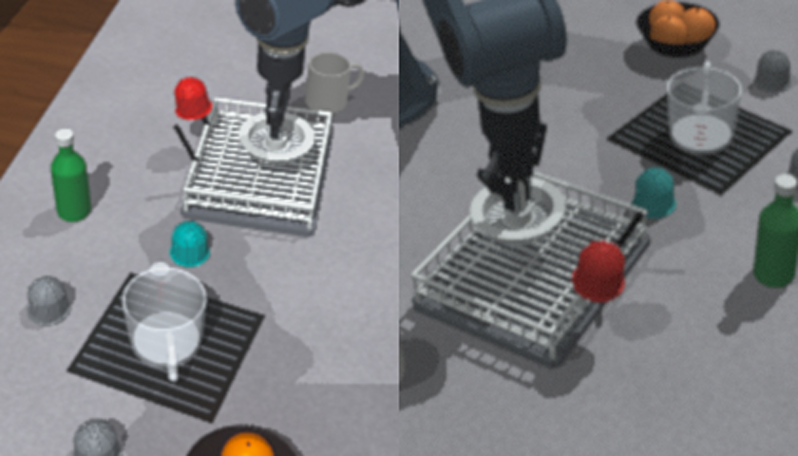

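The strainer is held level over the floor, the jug is standing in place, and the cone is still on its peg. I'll lower it by force, release, retreat and check.

```bash
python3 - <<'E'
from h import *
def F(): return np.mean([manip.current_force() for _ in range(3)],0)
g=rack(-.025,.01,0)[:2]
manip.move_l([*g,.069],max_speed=.08); manip.dwell(.1); f0=F()
for k in range(1,13):
    z=.069-.001*k
    manip.move_l([*g,z],max_speed=.03); f=F()-f0
    print(round(z,3),f.round(1))
    if f[2]>3.5: break
manip.set_gripper(.35); manip.set_gripper(.6)
manip.move_l([*g,.2],max_speed=.15)
manip.move_ptp([.40,0,.36],tool(0,1)); manip.dwell(.5)
pic=[]
q,d,K,R,t=grab("side"); W=cloud(d,K,R,t); pic=[q[110:350,170:380]]
m=(np.hypot(W[...,0]-g[0],W[...,1]-g[1])<.08)&(W[...,2]>.05)&(W[...,2]<.064)&(np.hypot(W[...,0]-g[0],W[...,1]-g[1])<.063)&(np.hypot(W[...,0]-g[0],W[...,1]-g[1])>.053)
s=W[m]; print("flange",len(s),np.median(s[:,2]),"plane",np.linalg.lstsq(np.c_[s[:,:2]-g,np.ones(len(s))],s[:,2],rcond=None)[0].round(3))
q,d,K,R,t=grab("scene"); pic.append(q[130:370,160:370])
cv2.imwrite("pics/end.png",cv2.resize(np.hstack(pic),(798,456),interpolation=2)[...,::-1])
print(manip.current_time())
E
```

```text
0.068 [0.5 0.8 0.3]
0.067 [-0.3 -0.6  0. ]
0.066 [-0.3 -0.  -0.6]
0.065 [-0.1 -1.3 -0.6]
0.064 [-0.7 -1.  -1. ]
0.063 [ 0.1  0.5 -0.9]
0.062 [-3.3  1.3  9.4]
flange 192 0.0601854198816702 plane [-0.004 -0.004  0.06 ]
29.6333
```

View pics/end.png

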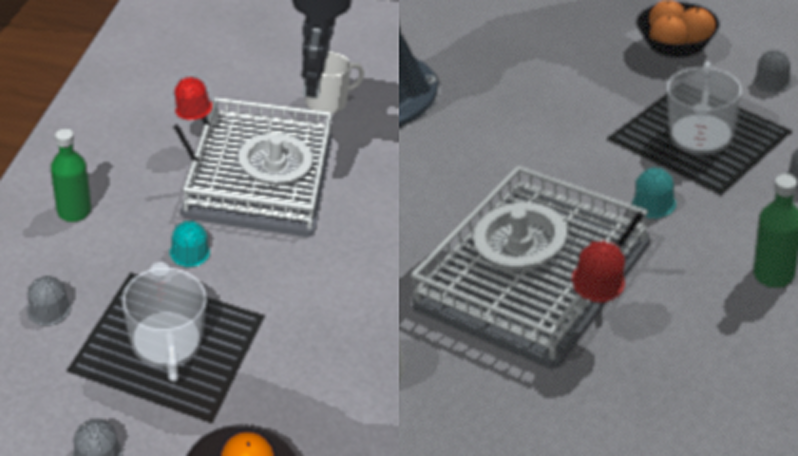

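The strainer lies flat on the wire floor, post up: its flange is level at 0.060 m. The red cone hangs on peg 1, the jug and everything else are in place, and the robot is clear.

```bash
python3 -c "
from bench import manip
print(manip.sign_off())"
```

```text
the job is handed in; nothing more can be done
None
```

The job is handed in at about 30 s: the red cone hangs fully down on peg 1, the strainer lies flat on the rack floor with its post up, and the last pictures show the jug and everything else still in place.

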